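# Close the keyed lid of the breakfast pot

## Robot

A 6-joint arm with a two-finger parallel gripper is mounted at the origin on the work surface. World frame = base frame: x ahead of the robot, y to its left, z up, the work surface at z = 0. Lengths are in m, angles in degrees, forces in N, time in s.
With the tool pointing down it reaches from about 0.375 to 0.9 m from the base axis. Payload 3.1 kg.
Tool frame: the origin (TCP) lies at the very end of the fingers, on their centre line; the grasp point (between the pads) lies 19 mm behind it (bot.hold_point_z is the z of the grasp point in the tool frame, in m); z points along the fingers, y is the line along which they close (so a half turn about z gives the same grasp; the last joint's range is limited). The gripper opens to 87 mm and grips with 3 to 60 N. Pads are 19 mm wide; open, the fingers measure 117 mm over their backs; the gripper's body (75 mm by 190 mm) begins 51 mm behind the grasp point.
Start: joints at [57.496, 30.224, 82.088, -0, 67.689, -10.227], TCP at [0.237, 0.578, 0.223] pointing down, gripper open.
Joint ranges: [-176.69, 176.69], [-43.24, 126.21], [12.49, 139.97], [-82, 262], [0, 151.66], [-163.58, 163.58]. Speed limits (degrees/s): [159.86, 159.86, 180, 180, 180, 180].

## Interface

Orientations are given as a 3x3 rotation matrix whose columns are the frame's x, y, z axes.
In Python, from rig import bot, capture, camera_model gives the robot as it stands.
- The arm moves only by the tool apply_moves, never from a script. Its argument "plan" is text: rows parted by semicolons, each of 6 numbers parted by spaces: the shift along the tool's x, y, z in units of 0.05 m (1.0 is 0.05 m), then the turn, a rotation vector about the tool's x, y, z in units of 360 degrees (1.0 is 360 degrees). In form: dx dy dz ax ay az; .... A call has 1 to 10 rows; each row shifts and turns the commanded pose from where the row before left it, along the tool's axes as they then stand; what a row does not reach is not made up. A row lasts 1/12 s, in which the tool goes at most 41.7 mm and 7.16 degrees, less where a joint would pass 70% of its speed; a pose out of reach is approached as far as the arm can. A call with a number of a shift or a turn outside -1 to 1 is refused whole. A call with a gripper value outside its range is refused whole. "gripper" is the gripper command: -1 is shut, 1 is fully open, values between are in proportion, set as the call begins (left out, the last holds). The fingers move at their own pace and stop on an object; the grip force is fixed at half the most. Time passes only in rows, so rows that do not move let the fingers close. It gives the time, the measured TCP pose, the force, the opening and the grip force at its end, in the units of the state.
- bot.read_state(): the state, without advancing time (a new reading comes with each control period).
- capture(name): name is "side" or "top" or "wrist"; returns the picture (420x560x3 uint8, red, green, blue); there is no depth.
- camera_model(name): a dict with "vertical_fov" (degrees; the focal length in pixels is half the picture's height over the tangent of half this angle, whatever the lens; pixels are square), "cx", "cy" (the principal point, pixels), "position" and "rotation" of the camera in the world; the wrist camera has in their place "hand_eye" (4x4, takes a point from camera to tool coordinates, whose origin is the TCP and whose axes are the flange's). Camera axes: x right, y down, z forward; pixel columns grow to the right and rows downward; lengths in m; the calibration is good to about 2 mm. A picture is of the moment at which its call begins: read the wrist's pose just before it. camera_model takes no time and is no camera call.
- bot.hand_in(): hands the job in; it is judged then, once.
The state is a dict: "time_s": time; "joint_positions": joint angles; "qvel": joint speeds; "tau": joint torques, N m; "position": TCP position; "tcp_rot": TCP orientation; "force": force on the tool from outside, world axes, zero at the start; "moment": the same for the moment, N m; "opening": opening from 0.0 (shut) to 1.0 (fully open); "grasp_force": force on a finger pad.
Only numpy, scipy, OpenCV 4.12 (cv2) and the standard library are available. Lean on these libraries where they do the work, as an engineer would, in place of code of your own. Each camera call takes 0.05 s, during which the arm holds its last target. There are 200 camera calls.

## Task

The wooden lid of the white storage pot on the breakfast tray is not closed: it is held up by the little steel key on the pot's shoulder. With a fingertip against its wooden finger post, turn the lid round until the notch in its edge is over the key, then press the lid straight down until it is fully home. Only push and press: do not lift the lid or the pot, leave the pot standing where it is, leave the other breakfast things alone, and take the hand away at the end.

Things in the scene. Friction and masses are not known exactly. Their poses are not given: they have to be found in the camera images.
- pot: White round storage pot, 116 mm diameter, 80 mm to its flat shoulder, 0.9 kg, loose, upright on the tray (6 mm above the table). Origin: centre of its underside; z up along the lid's turning axis; x towards the key. Key: radial steel bar 10 mm wide, round-topped, 49 to 72 mm from the axis, top 89 mm above the pot's underside; its outer 12 mm stick out past the lid and are seen from above.
- pot_key (a point): Point on the top of the key, 55 mm from the pot's axis.
- lid_notch (a point): Middle of the notch, level with the lid's flat top, 55 mm from the axis. Lid: wooden disc, 119 mm diameter, 8 mm thick, one straight notch 17 mm wide cut through its edge, 13 mm deep. It turns either way about the pot's axis (about 1.5 N at the post; stays where left). Lid top 97.5 mm above the pot's underside when up, 89.5 mm when home, then level with the key's top.
- lid_post (a point): Centre of the top of the finger post, the only thing standing on the lid: an upright round wooden post, 18 mm diameter, 22 mm tall above the lid's top, 38 mm from the axis, diametrically opposite the notch. It turns with the lid.
- seal (a joint): How far the lid has gone down, m: 0 up, just over the key (start), 0.008 fully home; negative: pulled up. It goes down only with the notch over the key (within about 3 mm). A rubber seal drags at about 6 N either way: the lid does not drop by itself and stays where it is pressed to.
- mug: Bystander: blue mug, 86 mm diameter, 85 mm tall, with a handle. Origin: centre of its underside.
- jam: Bystander: closed jam jar, 64 mm diameter, 72 mm tall. Origin: centre of its underside.
- tumbler: Bystander: glass tumbler, 66 mm diameter, 90 mm tall. Origin: centre of its underside.
- eggcup: Bystander: egg cup with an egg, 48 mm diameter, 72 mm tall. Origin: centre of its underside.
- spoon: Bystander: steel spoon lying flat, 120 mm long along its y. Origin: middle of its underside.
- bread: Bystander: buttered slice of bread lying flat, about 66 by 95 mm, 17 mm thick. Origin: middle of its underside.

How it is judged (in metres and radians):
On the way, in this order (a step that is already met when the one before it is completed fails the run):
1. the notch has been turned over the key while the lid is still up (horizontal distance between lid_notch and pot_key below 0.005 m and value of joint seal below 0.003 m).
2. the lid has been pressed home over the key (horizontal distance between lid_notch and pot_key below 0.005 m and value of joint seal above 0.0065 m), for 0.1 s.
At the end, for the whole second after the job is handed in: The lid is down at least 6.5 of its 8 mm with the notch over the key (within 5 mm), the pot stands upright and at rest within 30 mm of where it was, and the other breakfast things are within 30 mm of where they were (all of step 2 and angle between pot's own z axis and vertical below 0.05 rad and distance of each of pot, mug, jam, tumbler, eggcup, spoon, bread from where it was at the start of the episode below 0.03 m and linear speed of pot below 0.02 m/s); the robot touches nothing.
It fails at once if the lid is pulled up more than 4 mm (value of joint seal below -0.004 m).
It fails at once if the pot is lifted, tipped over 10 degrees or shoved more than 30 mm (distance of pot from where it was at the start of the episode above 0.03 m or angle between pot's own z axis and vertical above 0.175 rad or height (world z) of pot above 0.012 m).
It fails at once if another breakfast thing is moved more than 30 mm (distance of any of mug, jam, tumbler, eggcup, spoon, bread from where it was at the start of the episode above 0.03 m).
It also fails if it takes over 59 s, if anything falls off the work surface, if the arm or the gripper's body presses on something with over 40 N, if the wrist force passes 120 N, or if a joint passes its speed limit or range.

## Working session

There is one attempt and no reset: what is moved stays moved. The work goes in short steps, Python scripts to look and compute and a tool call to move; the robot and the scene stay as the last step left them, time stands still between calls to the robot, and variables do not carry over. Pictures are saved under pics/ and viewed, at most 10 in all, crops included, and the job is handed in when it is done.

Besides the shell and the picture viewer there is one more tool, called after "Call:" by a JSON object that holds its "method" and its "body", one argument or row to a line. apply_moves: Moves the arm, as the interface text tells. Its arguments: {"type":"object","properties":{"plan":{"type":"string"},"gripper":{"type":"number"}},"required":["plan"]}

```bash
mkdir -p pics; ls; python3 - <<'E'
from rig import bot,capture,camera_model
import cv2,numpy as np
s=bot.read_state();print(s['time_s'],s['position'],s['tcp_rot'],s['opening'])
for n in('top','side'):
    m=camera_model(n);print(n,m)
    cv2.imwrite(f'pics/{n}1.png',capture(n)[:,:,::-1])
print(camera_model('wrist'))
E
```

```text
pics
0.0 [0.23650632 0.57774806 0.2215703 ] [[-9.25370185e-01  3.79062923e-01 -1.14937808e-03]
 [ 3.79064481e-01  9.25368470e-01 -1.82016435e-03]
 [ 3.73641411e-04 -2.12001423e-03 -9.99997683e-01]] 0.999002206563934
top {'vertical_fov': 49.07887766997927, 'cx': 275.0126614095073, 'cy': 213.23871198248244, 'position': array([0.39781356, 0.05853975, 0.91486668]), 'rotation': array([[-0.00541474, -0.98226787,  0.18740467],
       [-0.99996278,  0.00657749,  0.00558319],
       [-0.00671684, -0.18736746, -0.98226693]])}
side {'vertical_fov': 48.645430880734736, 'cx': 280.2552771949645, 'cy': 204.00454551278958, 'position': array([0.52210342, 0.82950395, 0.60023522]), 'rotation': array([[-0.99839303, -0.01334354,  0.05507544],
       [-0.05386513,  0.52536881, -0.84916792],
       [-0.01760401, -0.85076998, -0.52524331]])}
{'vertical_fov': 69.31689685199923, 'cx': 276.8103330785657, 'cy': 208.8487812541795, 'hand_eye': array([[-6.28497750e-04, -9.68151610e-01, -2.50363864e-01,
         6.83108321e-02],
       [ 9.99999759e-01, -5.34745056e-04, -4.42489222e-04,
        -7.87273433e-04],
       [ 2.94515814e-04, -2.50364082e-01,  9.68151713e-01,
        -1.61749259e-01],
       [ 0.00000000e+00,  0.00000000e+00,  0.00000000e+00,
         1.00000000e+00]])}
```

View pics/top1.png

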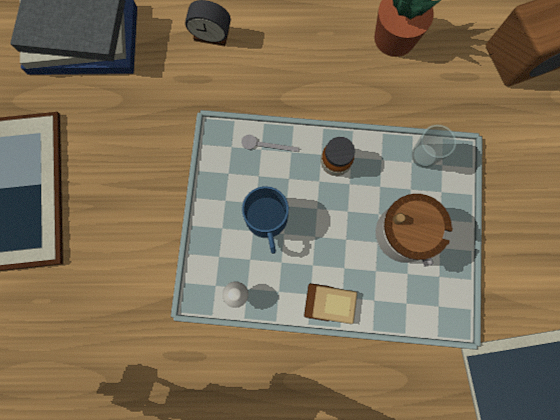

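View pics/side1.png

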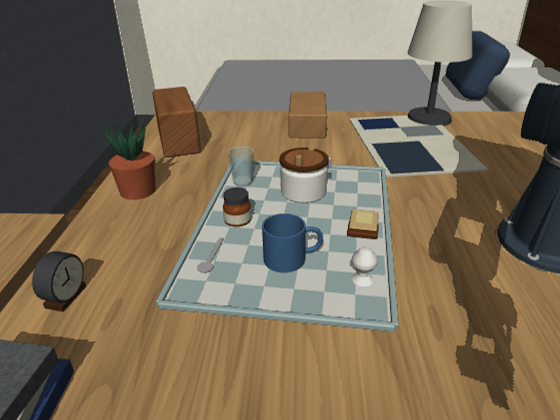

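Top view: lid centre near (418,227), post near (400,218), notch near (449,236), key near (428,262). The tumbler is right of and above the pot. Next I measure these properly.

```bash
cat > h.py <<'E'
import numpy as np
from rig import camera_model
def ray(n,px,st=None):
    m=camera_model(n);f=210/np.tan(np.radians(m['vertical_fov']/2))
    d=np.array([(px[0]-m['cx'])/f,(px[1]-m['cy'])/f,1.])
    if n=='wrist':
        H=m['hand_eye'];R=np.array(st['tcp_rot'])
        return R@H[:3,3]+np.array(st['position']),R@H[:3,:3]@d
    return m['position'],m['rotation']@d
def onz(n,px,z,st=None):
    p,d=ray(n,px,st);return p+d*(z-p[2])/d[2]
E
python3 - <<'E'
import cv2,numpy as np
from h import *
im=cv2.imread('pics/top1.png')
hsv=cv2.cvtColor(im,cv2.COLOR_BGR2HSV)
x0,y0,x1,y1=375,185,462,275
m=((hsv[...,0]<20)&(hsv[...,1]>90)).astype(np.uint8)*255
k=np.zeros_like(m);k[y0:y1,x0:x1]=m[y0:y1,x0:x1]
cs,_=cv2.findContours(k,cv2.RETR_EXTERNAL,cv2.CHAIN_APPROX_NONE)
c=max(cs,key=cv2.contourArea)
P=np.array([onz('top',p[0],.1035)[:2] for p in c])
(cc,r)=cv2.minEnclosingCircle(P.astype(np.float32));print('lid',cc,r,cv2.contourArea(c))
for n,px,z in(('post',(400,218),.1255),('notch',(447,236),.1035),('key',(428,262),.095)):
    p=onz('top',px,z)[:2];d=p-cc;print(n,p,np.hypot(*d),np.degrees(np.arctan2(d[1],d[0])))
for n,px in(('tumbler',(425,153)),('bread',(330,303)),('jam',(339,155)),('mug',(265,215))):print(n,onz('top',px,.05)[:2])
crop=im[170:290,360:480].copy()
cv2.imwrite('pics/crop1.png',cv2.resize(crop,None,fx=5,fy=5,interpolation=cv2.INTER_CUBIC))
E
```

```text
lid (0.5275183916091919, -0.19106096029281616) 0.06006241217255592 3293.0
post [ 0.5385224  -0.15446368] 0.03821581790425447 73.26511255530457
notch [ 0.50945043 -0.24182415] 0.053882764243062126 -109.59199126283384
key [ 0.46431976 -0.20783226] 0.06538610881642722 -165.13773354440448
tumbler [ 0.68097397 -0.23099102]
bread [ 0.39363111 -0.03703337]
jam [ 0.67816682 -0.06256996]
mug [0.55951768 0.08262972]
```

View pics/crop1.png

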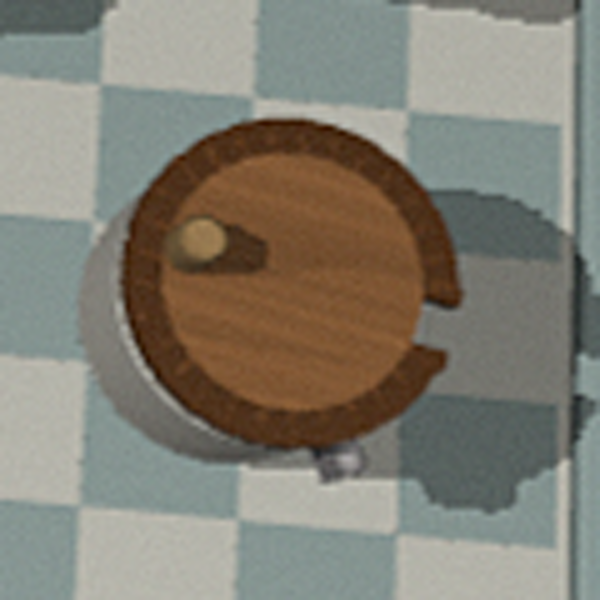

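The crop fits the given sizes: lid radius 60 mm, post at 38 mm, key at 65 mm. Post is at about 72°, notch at about -108° and key at -165°, so the lid turns about 57° clockwise. Going above the post's near side with the fingers shut.

Call:
{"method": "apply_moves", "body": {
  "plan": "-0.25 -0.26 0 0 0 0;-0.48 -0.51 0 0 0 0;-0.48 -0.51 0 0 0 0;-0.48 -0.51 0 0 0 0;-0.48 -0.51 0 0 0 0;-0.48 -0.51 0 0 0 0;-0.48 -0.51 0 0 0 0;-0.48 -0.51 0 0 0 0;-0.48 -0.51 0 0 0 0;-0.48 -0.51 0 0 0 0",
  "gripper": -1
}}

```text
time_s: 0.93
position: [0.3564, 0.2657, 0.2224]
tcp_rot: [[-0.926, 0.379, -0.0], [0.379, 0.926, -0.0], [0.0, -0.0, -1.0]]
force: [0.5, 0.1, -0.5]
opening: 0.322
grasp_force: 0.0
```

Call:
{"method": "apply_moves", "body": {
  "plan": "-0.48 -0.51 0 0 0 0;-0.48 -0.51 0 0 0 0;-0.48 -0.51 0 0 0 0;-0.48 -0.51 0 0 0 0;-0.48 -0.51 0 0 0 0;-0.48 -0.51 0 0 0 0;-0.48 -0.51 0 0 0 0;-0.48 -0.51 0 0 0 0;-0.48 -0.51 0 0 0 0;-0.48 -0.51 0 0 0 0"
}}

```text
time_s: 1.77
position: [0.4819, -0.0613, 0.2223]
tcp_rot: [[-0.925, 0.38, -0.001], [0.38, 0.925, 0.0], [0.001, 0.0, -1.0]]
force: [1.3, -0.2, -0.1]
opening: 0.01
grasp_force: 0.0
```

Call:
{"method": "apply_moves", "body": {
  "plan": "-0.48 -0.51 0 0 0 0;-0.48 -0.51 0 0 0 0;0 0 0 0 0 0;0 0 0 0 0 0"
}}

```text
time_s: 2.1
position: [0.5073, -0.1267, 0.222]
tcp_rot: [[-0.924, 0.382, -0.0], [0.382, 0.924, 0.0], [0.0, 0.0, -1.0]]
force: [-0.5, 1.2, -0.3]
opening: 0.003
grasp_force: 0.0
```

```bash
python3 - <<'E'
from rig import bot,capture
import cv2
s=bot.read_state();print(s['time_s'],s['position'],s['tcp_rot'],s['opening'],s['joint_positions'],s['force'])
cv2.imwrite('pics/w1.png',capture('wrist')[:,:,::-1])
E
```

```text
2.1 [ 0.5072706  -0.12672194  0.22204734] [[-9.24111517e-01  3.82122749e-01 -3.28807971e-04]
 [ 3.82122637e-01  9.24111554e-01  3.55856179e-04]
 [ 4.39835987e-04  2.03205825e-04 -9.99999883e-01]] 0.002850164437438666 [-2.62888400e+01  2.24270036e+01  9.66776162e+01  1.13694986e-02
  6.09213018e+01 -9.38291373e+01] [-0.50138313  1.16566245 -0.33081751]
```

View pics/w1.png

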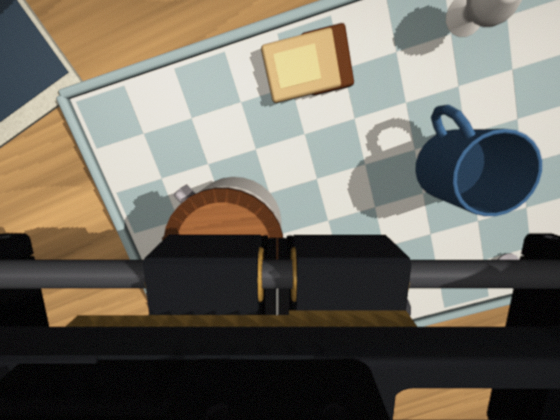

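Wrist view: the closed fingers hide the lid's centre. The key is at about (183,193) and the way is clear. Shifting sideways, then going down beside the post.

Call:
{"method": "apply_moves", "body": {
  "plan": "-0.21 -0.3 0 0 0 -0.013;0 0 0.5 0 0 0;0 0 0.6 0 0 0;0 0 0.5 0 0 0;0 0 0.4 0 0 0;0 0 0.2 0 0 0;0 0 0 0 0 0;0 0 0 0 0 0"
}}

```text
time_s: 2.82
position: [0.5107, -0.1419, 0.1126]
tcp_rot: [[-0.954, 0.301, -0.001], [0.301, 0.954, 0.001], [0.001, 0.0, -1.0]]
force: [0.5, -0.1, 0.3]
opening: 0.008
grasp_force: 0.0
```

```bash
python3 - <<'E'
from rig import bot,capture
import cv2
from h import *
s=bot.read_state();print(s['time_s'],s['position'],s['tcp_rot'][:2],s['force'])
a=capture('top')[170:290,360:480,::-1];b=capture('side')[125:215,255:375,::-1]
f=lambda i:cv2.resize(i,None,fx=4,fy=4,interpolation=cv2.INTER_CUBIC)
b=cv2.copyMakeBorder(b,0,30,0,0,cv2.BORDER_CONSTANT)
cv2.imwrite('pics/c2.png',cv2.resize(np.hstack([a,b]),(800,400),interpolation=cv2.INTER_CUBIC))
E
```

```text
2.8167 [ 0.51067001 -0.14186702  0.11263708] [[-9.53578434e-01  3.01143371e-01 -9.16428588e-04]
 [ 3.01142980e-01  9.53578844e-01  5.41954809e-04]] [ 0.54899366 -0.13224395  0.3409478 ]
```

View pics/c2.png

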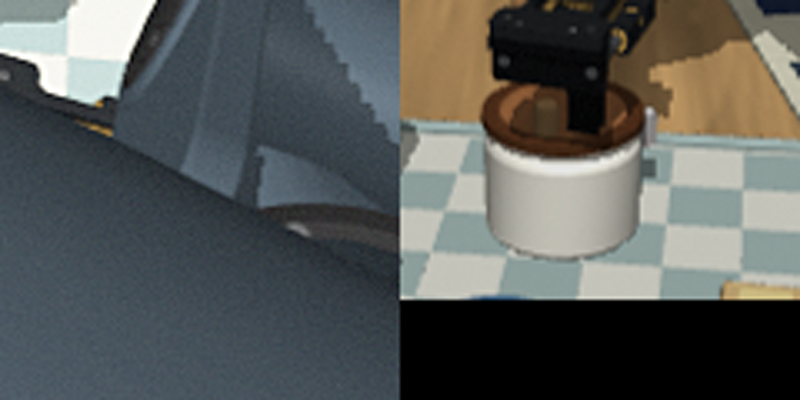

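The side view shows the fingertip just above the lid, about 1 cm short of the post on the right side. Closing the gap, then sweeping about the pot's axis.

Call:
{"method": "apply_moves", "body": {
  "plan": "-0.1 -0.03 0 0 0 0;-0.1 -0.03 0 0 0 0;-0.04 0 0 0 0 0;-0.075 0.029 0 0 0 0.0139;-0.075 0.029 0 0 0 0.0139;-0.075 0.029 0 0 0 0.0139;-0.075 0.029 0 0 0 0.0139;-0.075 0.029 0 0 0 0.0139"
}}

```text
time_s: 3.58
position: [0.541, -0.1516, 0.1129]
tcp_rot: [[-0.733, 0.68, -0.001], [0.68, 0.733, 0.0], [0.001, -0.001, -1.0]]
force: [-1.8, 0.7, 1.6]
opening: 0.008
grasp_force: 1.0
```

Call:
{"method": "apply_moves", "body": {
  "plan": "-0.075 0.029 0 0 0 0.0139;-0.075 0.029 0 0 0 0.0139;-0.075 0.029 0 0 0 0.0139;-0.075 0.029 0 0 0 0.0139;0 0 0 0 0 0;0 0 0 0 0 0"
}}

```text
time_s: 4.08
position: [0.5555, -0.1596, 0.1128]
tcp_rot: [[-0.461, 0.887, 0.0], [0.887, 0.461, -0.0], [-0.0, 0.0, -1.0]]
force: [-0.8, -0.3, 0.2]
opening: 0.006
grasp_force: 0.1
```

```bash
python3 - <<'E'
from rig import bot,capture
import cv2
from h import *
s=bot.read_state();R=s['tcp_rot'];th=np.arctan2(R[1,1],R[0,1]);C=np.array([.5275,-.191])
d=s['position'][:2]-C
print(s['time_s'],s['position'],np.degrees(th),d@[np.cos(th),np.sin(th)],d@[np.sin(th),-np.cos(th)],s['force'])
b=capture('side')[125:215,255:375,::-1]
cv2.imwrite('pics/c3.png',cv2.resize(b,None,fx=5,fy=5,interpolation=cv2.INTER_CUBIC))
E
```

```text
4.0833 [ 0.55550462 -0.15964607  0.11275698] 27.47870601884408 0.039312501959356684 -0.014894797177544312 [-0.8224396  -0.2906353   0.16270125]
```

View pics/c3.png

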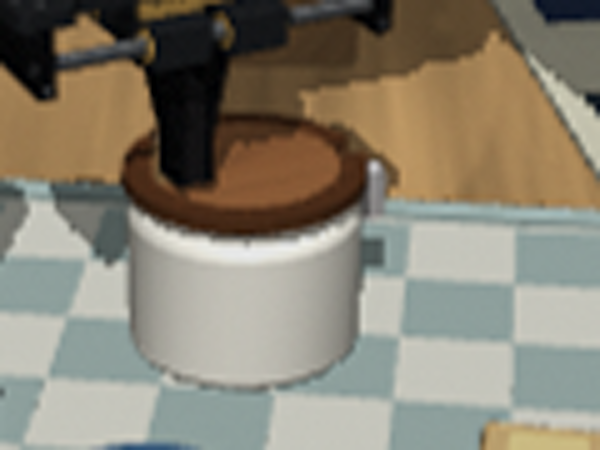

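The side view shows the lid turning with the finger, and the key on the right. Backing off for a clear top view.

Call:
{"method": "apply_moves", "body": {
  "plan": "0.2 0 0 0 0 0;0 0 -0.4 0 0 0;0 0 -0.6 0 0 0;0.7 0 0 0 0 0;0.7 0 0 0 0 0;0.7 0 0 0 0 0;0.7 0 0 0 0 0;0.7 0 0 0 0 0;0.5 0 0 0 0 0;0 0 0 0 0 0"
}}

```text
time_s: 4.97
position: [0.4537, 0.0315, 0.1624]
tcp_rot: [[-0.464, 0.886, -0.005], [0.886, 0.464, 0.002], [0.004, -0.004, -1.0]]
force: [-0.1, 0.2, -0.5]
opening: 0.003
grasp_force: 0.0
```

```bash
cat > look.py <<'E'
import sys,cv2
from rig import bot,capture
from h import *
s=bot.read_state();print(s['time_s'],s['position'])
im=capture('top')[:,:,::-1].copy();cv2.imwrite(f'pics/{sys.argv[1]}_full.png',im)
hsv=cv2.cvtColor(im,cv2.COLOR_BGR2HSV)
zl=float(sys.argv[2])
m=((hsv[...,0]<20)&(hsv[...,1]>90)).astype(np.uint8)*255
k=np.zeros_like(m);k[185:275,375:462]=m[185:275,375:462]
c=max(cv2.findContours(k,cv2.RETR_EXTERNAL,cv2.CHAIN_APPROX_NONE)[0],key=cv2.contourArea)
P=np.array([onz('top',p[0],zl)[:2] for p in c])
print('circle',cv2.minEnclosingCircle(P.astype(np.float32)))
cv2.imwrite(f'pics/{sys.argv[1]}.png',cv2.resize(im[180:280,370:470],None,fx=6,fy=6,interpolation=cv2.INTER_CUBIC))
E
python3 look.py t4 .1035
```

```text
4.9667 [0.45367498 0.03154022 0.16238588]
circle ((0.5277944207191467, -0.1908976137638092), 0.060003358870744705)
```

View pics/t4.png

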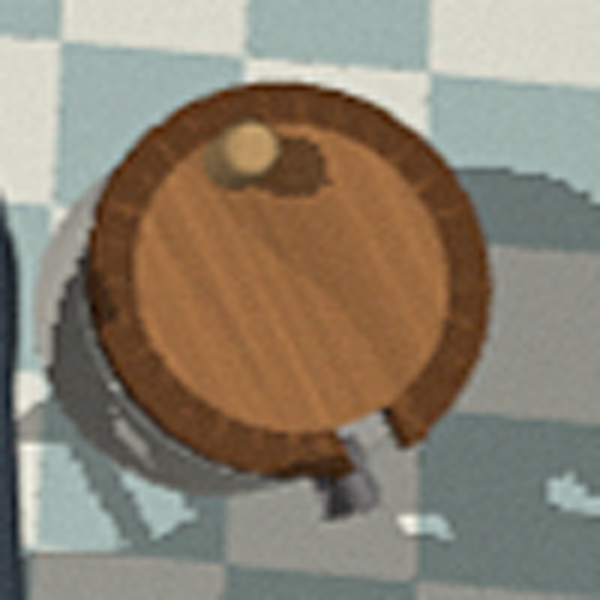

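Top view: pot unmoved. The post is at crop (251,148), the notch at about (370,440) and the key end at about (350,495), so the notch is a few degrees short.

```bash
python3 - <<'E'
from h import *
C=np.array([.5277,-.191])
for n,q,z in(('post',(251,148),.1255),('nl',(352,470),.1035),('nr',(408,450),.1035),('il',(338,432),.1035),('ir',(382,410),.1035),('key',(350,495),.095),('keyR',(378,482),.095),('keyL',(322,488),.095)):
    p=onz('top',((q[0]+.5)/6-.5+370,(q[1]+.5)/6-.5+180),z)[:2]-C
    print(n,np.hypot(*p).round(4),np.degrees(np.arctan2(p[1],p[0])).round(1))
E
```

```text
post 0.0383 23.4
nl 0.0588 -165.2
nr 0.0602 -148.1
il 0.0472 -165.7
ir 0.0466 -147.5
key 0.0657 -165.3
keyR 0.0648 -157.1
keyL 0.062 -172.1
```

Key at -165°, notch at -156.6°, so about 8.4° more. Returning to the contact.

Call:
{"method": "apply_moves", "body": {
  "plan": "-0.6 0 0 0 0 0;-0.7 0 0 0 0 0;-0.7 0.03 0 0 0 0;-0.7 0 0 0 0 0;-0.7 0 0 0 0 0;-0.5 0 0 0 0 0;-0.2 0 0 0 0 0;0 0 0.5 0 0 0;0 0 0.5 0 0 0;0 0 0 0 0 0"
}}

```text
time_s: 5.85
position: [0.551, -0.1531, 0.1086]
tcp_rot: [[-0.459, 0.888, -0.008], [0.888, 0.459, 0.004], [0.007, -0.005, -1.0]]
force: [-1.0, 0.8, -0.0]
opening: 0.004
grasp_force: 0.0
```

Call:
{"method": "apply_moves", "body": {
  "plan": "0 0 0 0 0 0;-0.07 0.01 0 0 0 0.006;-0.07 0.015 0 0 0 0.006;-0.07 0.015 0 0 0 0.006;-0.06 0.015 0 0 0 0.005;0 0 0 0 0 0;0 0 0 0 0 0"
}}

```text
time_s: 6.43
position: [0.5629, -0.1652, 0.1139]
tcp_rot: [[-0.328, 0.945, 0.002], [0.945, 0.328, -0.001], [-0.001, 0.001, -1.0]]
force: [0.5, 1.1, 1.4]
opening: 0.005
grasp_force: 0.4
```

```bash
python3 - <<'E'
from rig import bot
import numpy as np
s=bot.read_state();R=s['tcp_rot'];C=np.array([.5277,-.191]);d=s['position'][:2]-C
for f in (8.6,9.0,9.5):
    # post centre angle: its tangential coordinate in tool frame = tcp + f + 9
    th=np.arctan2(R[1,1],R[0,1]);t=d@[np.sin(th),-np.cos(th)]+f*1e-3+.009
    print(f,np.degrees(th),np.degrees(th-np.arcsin(t/.038)))
print(s['position'],s['force'])
E
```

```text
8.6 19.167143057429534 11.89778972915778
9.0 19.167143057429534 11.289365813015
9.5 19.167143057429534 10.527568315389887
[ 0.56293611 -0.16520971  0.11391229] [0.47403242 1.099834   1.41476115]
```

Possible overshoot of about 3°, so I check from the top.

Call:
{"method": "apply_moves", "body": {
  "plan": "0.2 0 0 0 0 0;0 0 -0.4 0 0 0;0 0 -0.6 0 0 0;0.7 0 0 0 0 0;0.7 0 0 0 0 0;0.7 0 0 0 0 0;0.7 0 0 0 0 0;0.7 0 0 0 0 0;0.4 0 0 0 0 0;0 0 0 0 0 0"
}}

```text
time_s: 7.27
position: [0.4921, 0.0325, 0.163]
tcp_rot: [[-0.332, 0.943, -0.002], [0.943, 0.332, 0.001], [0.002, -0.002, -1.0]]
force: [-1.6, 0.0, 0.3]
opening: 0.001
grasp_force: 0.0
```

```bash
python3 look.py t5 .1035
```

```text
7.2667 [0.49209767 0.03254631 0.16296721]
circle ((0.5280687808990479, -0.19071108102798462), 0.05983460694551468)
```

View pics/t5.png

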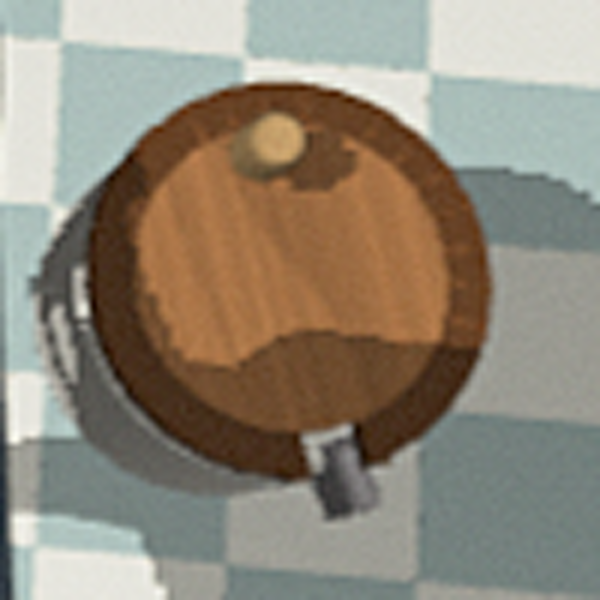

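Top view: the notch is now over the key, with the key seen through it. Post at (277,138), notch inner corners (302,435) and (354,425), key end at about (350,495).

```bash
python3 - <<'E'
from h import *
C=np.array([.5278,-.1909])
for n,q,z in(('post',(277,138),.1255),('nl',(318,478),.1035),('nr',(372,467),.1035),('il',(302,435),.1035),('ir',(354,425),.1035),('key',(350,495),.095),('keyin',(340,445),.095)):
    p=onz('top',((q[0]+.5)/6-.5+370,(q[1]+.5)/6-.5+180),z)[:2]-C
    print(n,np.hypot(*p).round(4),np.degrees(np.arctan2(p[1],p[0])).round(1))
E
```

```text
post 0.0387 11.0
nl 0.0595 -175.2
nr 0.06 -159.5
il 0.0467 -178.6
ir 0.0468 -159.3
key 0.0658 -165.2
keyin 0.051 -163.1
```

Overshoot of about 3.5° (3.3 mm). I'll nudge the post back from its other side.

Call:
{"method": "apply_moves", "body": {
  "plan": "-0.5 0 0 0 0 0;-0.7 0 0 0 0 0;-0.7 -0.05 0 0 0 0;-0.7 0 0 0 0 0;-0.7 0 0 0 0 0;-0.7 0 0 0 0 0;-0.7 0 0 0 0 0;-0.4 0 0 0 0 0;0 0 0 0 0 0;0 0 0 0 0 0"
}}

```text
time_s: 8.15
position: [0.5765, -0.2159, 0.1625]
tcp_rot: [[-0.324, 0.946, 0.001], [0.946, 0.324, -0.001], [-0.001, 0.001, -1.0]]
force: [-1.0, -0.3, -0.0]
opening: 0.006
grasp_force: 0.0
```

Call:
{"method": "apply_moves", "body": {
  "plan": "0 0 0.4 0 0 0;0 0 0.4 0 0 0;0 0 0.2 0 0 0;0 0 0 0 0 0;0 0 0 0 0 0;0 0 0 0 0 0"
}}

```text
time_s: 8.65
position: [0.5769, -0.2133, 0.1134]
tcp_rot: [[-0.328, 0.945, 0.001], [0.945, 0.328, -0.001], [-0.001, 0.001, -1.0]]
force: [-0.0, 0.2, 0.4]
opening: 0.003
grasp_force: 0.0
```

Call:
{"method": "apply_moves", "body": {
  "plan": "0.08 0 0 0 0 0;0.07 0 0 0 0 0;0.05 -0.01 0 0 0 0;0.04 -0.01 0 0 0 0;0.03 0 0 0 0 0;0.03 0 0 0 0 0;0.025 0 0 0 0 0;0 0 0 0 0 0;0 0 0 0 0 0;0 0 0 0 0 0"
}}

```text
time_s: 9.48
position: [0.5703, -0.1986, 0.1126]
tcp_rot: [[-0.327, 0.945, 0.0], [0.945, 0.327, -0.0], [-0.0, 0.0, -1.0]]
force: [1.1, -1.1, -0.1]
opening: 0.004
grasp_force: 0.7
```

Contact felt (about 1.5 N) at the planned spot. Backing off, rising and going over the lid's centre.

Call:
{"method": "apply_moves", "body": {
  "plan": "-0.16 0 0 0 0 0;0 0 -0.4 0 0 0;0 0 -0.6 0 0 0;0.3 -0.37 0 0 0 0;0.28 -0.38 0 0 0 0;0 0 0 0 0 0;0 0 0.5 0 0 0;0 0 0.5 0 0 0;0 0 0 0 0 0;0 0 0 0 0 0"
}}

```text
time_s: 10.32
position: [0.5267, -0.1904, 0.1113]
tcp_rot: [[-0.327, 0.945, -0.004], [0.945, 0.327, 0.002], [0.004, -0.003, -1.0]]
force: [0.5, -0.3, 0.6]
opening: 0.004
grasp_force: 0.0
```

Pressing down gently: 8 mm to the lid, then on.

Call:
{"method": "apply_moves", "body": {
  "plan": "0 0 0.08 0 0 0;0 0 0.06 0 0 0;0 0 0.04 0 0 0;0 0 0.04 0 0 0;0 0 0.04 0 0 0;0 0 0.04 0 0 0;0 0 0 0 0 0"
}}

```text
time_s: 10.9
position: [0.5284, -0.1912, 0.0981]
tcp_rot: [[-0.327, 0.945, 0.002], [0.945, 0.327, -0.001], [-0.001, 0.001, -1.0]]
force: [0.3, -1.1, 2.6]
opening: 0.006
grasp_force: 1.4
```

It is going down (tip at 0.098, lid top was 0.1035). Pressing to the stop.

Call:
{"method": "apply_moves", "body": {
  "plan": "0 0 0.03 0 0 0;0 0 0.03 0 0 0;0 0 0.02 0 0 0;0 0 0.02 0 0 0;0 0 0 0 0 0;0 0 0 0 0 0"
}}

```text
time_s: 11.4
position: [0.5286, -0.1913, 0.096]
tcp_rot: [[-0.327, 0.945, 0.002], [0.945, 0.327, -0.002], [-0.002, 0.002, -1.0]]
force: [-4.7, 2.4, 24.2]
opening: 0.008
grasp_force: 11.8
```

It stops hard at 0.096 with 24 N, which matches home (0.0955). Retracting clear.

Call:
{"method": "apply_moves", "body": {
  "plan": "0 0 -0.1 0 0 0;0 0 -0.4 0 0 0;0 0 -0.7 0 0 0;0 0 -0.7 0 0 0;0.7 0 0 0 0 0;0.7 0 0 0 0 0;0.7 0 0 0 0 0;0.7 0 0 0 0 0;0.7 0 0 0 0 0;0 0 0 0 0 0"
}}

```text
time_s: 12.23
position: [0.4654, -0.0199, 0.1866]
tcp_rot: [[-0.331, 0.944, -0.007], [0.944, 0.331, 0.004], [0.006, -0.005, -1.0]]
force: [-0.4, -0.4, -0.7]
opening: 0.003
grasp_force: 0.0
```

```bash
python3 look.py t6 .0955
```

```text
12.2333 [ 0.46542075 -0.01988867  0.18664572]
circle ((0.5282935500144958, -0.2308323234319687), 0.04291375353932381)
```

View pics/t6.png

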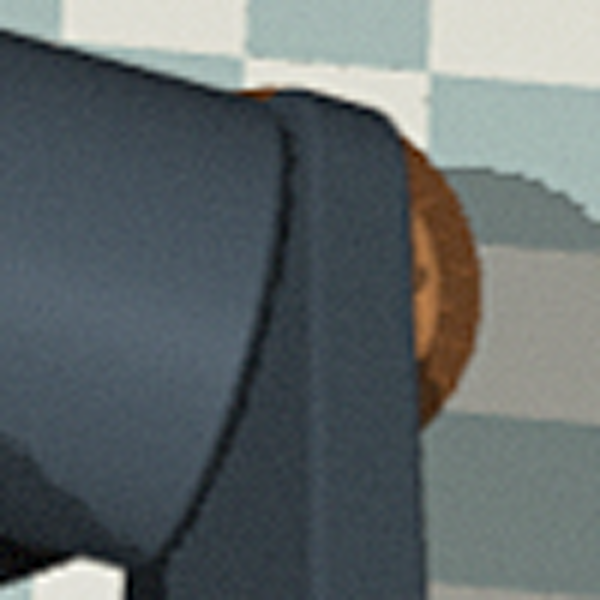

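The arm hides the lid in this view. Moving further off for one last look.

Call:
{"method": "apply_moves", "body": {
  "plan": "0.6 0 0 0 0 0;0.7 0 0 0 0 0;0.7 0 0 0 0 0;0.6 0 0 0 0 0;0.3 0 0 0 0 0;0 0 0 0 0 0;0 0 0 0 0 0"
}}

```text
time_s: 12.87
position: [0.4238, 0.1114, 0.1874]
tcp_rot: [[-0.328, 0.945, 0.001], [0.945, 0.328, -0.001], [-0.001, 0.001, -1.0]]
force: [-0.5, -0.0, 0.3]
opening: 0.005
grasp_force: 0.0
```

```bash
python3 look.py t7 .0955
```

```text
12.8667 [0.42379656 0.11138253 0.18744677]
circle ((0.527610182762146, -0.1910482794046402), 0.060150522738695145)
```

View pics/t7.png

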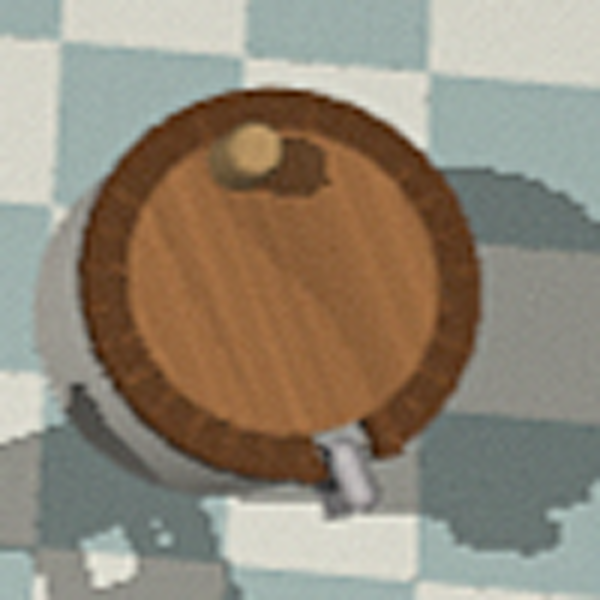

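The last view shows the lid down over the key at (350,475). Its circle fits at the home height, with the centre unmoved. Handing in.

```bash
python3 -c "
from rig import bot
print(bot.hand_in())"
```

```text
the job is handed in; nothing more can be done
None
```

I turned the lid until its notch was over the key and pressed it down until it stopped at home height; the pot did not move, the hand is clear, and the job is handed in (the rig returned no verdict).

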